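Set up the mixing place on the laboratory bench

TASK

Get the mixer ready: turn the round platform so that the flat of its bore matches the flat of the mixer's spindle, lower it fully home on the spindle, and then stand the beaker upright in the middle of it. Stand the larger amber bottle in the middle of the left-hand white tile and the smaller amber bottle in the middle of the right-hand one (left and right as the robot sees them). Leave everything standing still and let go of, and do not disturb the flask, the wash bottle or the measuring cylinder.

Things in the scene. Friction and masses are not known exactly. Their poses are not given: they have to be found in the camera images.
- platform_mid (a point): loose round dull-grey aluminium platform lying flat, 60 mm diameter, 24 mm thick, 0.12 kg, with a D-shaped through bore: 28 mm diameter, its flat 9.8 mm from the centre on the platform's own +x side, where a short black line marks the upper face. Seated, it hides the spindle 6 mm below its face. Point: centre, half-way up (12 mm above its underside); z up.
- beaker_mid (a point): loose clear glass beaker, straight round wall, 54 mm outside diameter, 75 mm high, 3 mm wall, open at the top, upright, white scale marks on one side. Point: on its axis, half-way up (37.5 mm above its foot).
- big_bottle_mid (a point): loose larger amber bottle with black cap, upright, body 60 mm diameter, 96 mm high in all, 0.26 kg; the body is straight at the point's height. Point: on its axis, half-way up (48 mm above its foot).
- small_bottle_mid (a point): loose smaller amber bottle with black cap, upright, body 40 mm diameter, 80 mm high in all, 0.09 kg; the body is straight at the point's height. Point: on its axis, half-way up (40 mm above its foot).
- mixer_seat (a point): fixed mixer: grey housing 110 x 110 x 48 mm, on top a black neck (34 mm diameter, 12 mm high), then a steel D spindle: 24 mm diameter, 18 mm high, top 4 mm tapered, flat 8 mm from the axis on the mixer's +x side (black line on housing there; knob on -x side). Point: spindle axis at the neck's shoulder, 60 mm above the bench, where the platform's underside rests; z up. Fit: 2 mm, 7 degrees.
- tile_a_top (a point): one of two identical fixed white square glazed tiles, 90 x 90 x 6 mm, lying on the bench; the point is the centre of its upper face, z up. The tiles and the mixer stand in a row across the bench in any order, so either tile may be the left one (left = the robot's left, +y, as the robot faces +x).
- tile_b_top (a point): one of two identical fixed white square glazed tiles, 90 x 90 x 6 mm, lying on the bench; the point is the centre of its upper face, z up. The tiles and the mixer stand in a row across the bench in any order, so either tile may be the left one (left = the robot's left, +y, as the robot faces +x).
- flask_mid (a point): Bystander, loose: leave it where it stands. The point is on its axis, 50 mm up: greenish conical flask, 64 mm foot diameter, 103 mm high.
- wash_bottle_mid (a point): Bystander, loose: leave it where it stands. The point is on its axis, 65 mm up: white wash bottle with blue cap, 60 mm diameter, about 165 mm high, with a bent spout.
- cylinder_mid (a point): Bystander, loose: leave it where it stands. The point is on its axis, 80 mm up: slim measuring cylinder, 28 mm diameter, on a 64 mm round blue foot, 158 mm high.
Things that resemble listed ones, but are neither listed nor needed, are in the scene too. Leave any pink, red or yellow look-alike of the part that bears big_bottle_mid alone.

How it is judged:
By the outcome, as a careful person would: the job done as asked, in the order asked, and still so for the second after the job is handed in, with the robot touching nothing.
It also fails if it takes over 112 s, if anything falls off the work surface, if the arm or the gripper's body presses on something with over 40 N, if the wrist force passes 120 N, or if a joint passes its speed limit or range.

ROBOT

A 6-joint arm with a two-finger parallel gripper is mounted at the origin on the work surface. World frame = base frame: x ahead of the robot, y to its left, z up, the work surface at z = 0. Lengths are in m, angles in degrees, forces in N, time in s.
With the tool pointing down it reaches from about 0.3 to 0.75 m from the base axis. Payload 8.5 kg.
Tool frame: the origin (TCP) lies midway between the tips of the shut fingers; the grasp point (between the pads) lies 19 mm behind it (env.hold_point_z is the distance from the TCP to the grasp point, in m); z points along the fingers, y is the line along which they close (so a half turn about z gives the same grasp; the last joint's range is limited). The gripper opens to 85 mm and grips with 20 to 120 N. Pads are 22 mm wide; open, the fingers measure 114 mm over their backs; the gripper's body (76 mm by 85 mm) begins 54 mm behind the grasp point. The pads swing forward as they close: fully open they stand 13 mm farther back than shut.
Start: joints at [-78.627, 21.807, 74.336, -0, 83.858, -12.336], TCP at [0.221, -0.504, 0.231] pointing down, gripper open.
Joint ranges: [-178.18, 178.18], [-50.72, 133.34], [12.68, 142.11], [-81.47, 261.47], [9.98, 163.14], [-165.26, 165.26]. Speed limits (degrees/s): [136.94, 136.94, 180, 180, 180, 180].

INTERFACE

Orientations are given as a 3x3 rotation matrix whose columns are the frame's x, y, z axes.
In Python, from rig import observe, get_image, camera_info, env gives the robot as it stands.
- The arm moves only by the tool drive_tool, never from a script. Its arguments are lists of equal length, an entry for each row: "offset": the shift along the tool's x, y, z in units of 40 mm (1.0 is 40 mm), a list of three; "turn": the turn, a rotation vector about the tool's x, y, z in units of 6 degrees (1.0 is 6 degrees), a list of three; "hand": the opening, from 0 (shut) to 1 (fully open). A call has exactly 10 rows; each row shifts and turns the commanded pose from where the row before left it, along the tool's axes as they then stand; what a row does not reach is not made up. A row lasts 1/8 s, in which the tool goes at most 62.5 mm and 10.7 degrees, less where a joint would pass 70% of its speed; a pose out of reach is approached as far as the arm can. A call is refused whole if a number of a shift passes 1 or a number of a turn 1, either way. A call with a gripper value outside its range is refused whole. The fingers move at their own pace and stop on an object; "newtons" is the grip in N (left out, the last holds). Time passes only in rows, so rows that do not move let the fingers close, or fill a call up. It gives the time, the measured TCP pose, the force, the opening and the grip force at its end, in the units of the state.
- observe(): the state, without advancing time (a new reading comes with each control period).
- get_image(name): name is "scene" or "top" or "wrist"; returns the picture (384x512x3 uint8, blue, green, red); there is no depth.
- camera_info(name): a dict with "fx", "fy", "cx", "cy" (pixels), "k1" (the pictures are not rectified: a ray, as slopes to the right and down, at radius r is drawn at 1 + k1 r^2 times it, then the intrinsics apply), "world_to_cam" (4x4, takes a point from world to camera coordinates). Camera axes: x right, y down, z forward; pixel columns grow to the right and rows downward; lengths in m; the calibration is good to about 2 mm. A picture is of the moment at which its call begins: read the wrist's pose just before it. camera_info takes no time and is no camera call; for the wrist camera it gives the pose at the moment of the call.
- env.close_job(): hands the job in; it is judged then, once.
The state is a dict: "time_s": time; "q": joint angles; "qvel": joint speeds; "joint_efforts": joint torques, N m; "position": TCP position; "tool_rot": TCP orientation; "ft_force": force on the tool from outside, world axes, zero at the start; "wrist_torque": the same for the moment, N m; "grip_width": finger opening in m; "gripper_force": force on a finger pad.
Only numpy, scipy, OpenCV 4.12 (cv2) and the standard library are available. Lean on these libraries where they do the work, as an engineer would, in place of code of your own. Each camera call takes 0.05 s, during which the arm holds its last target. There are 200 camera calls.

## Working session

There is one attempt and no reset: what is moved stays moved. The work goes in short steps, Python scripts to look and compute and a tool call to move; the robot and the scene stay as the last step left them, time stands still between calls to the robot, and variables do not carry over. Pictures are saved under pics/ and viewed, at most 14 in all, crops included, and the job is handed in when it is done.

Besides the shell and the picture viewer there is one more tool, called as a command line: name --argument value ..., lists and objects as JSON in quotes. drive_tool: Moves the arm, as the interface text tells. Its arguments: {"type":"object","properties":{"offset":{"type":"array"},"turn":{"type":"array"},"hand":{"type":"array"},"newtons":{"type":"number"}},"required":["offset","turn","hand"]}

```bash
mkdir -p pics; ls; python3 - <<'E'
from rig import *
import cv2,numpy as np
s=observe();print({k:np.round(v,3).tolist() for k,v in s.items()})
for n in("scene","top"):
    cv2.imwrite(f"pics/{n}0.png",get_image(n));c=camera_info(n);print(n,{k:np.round(v,3).tolist() for k,v in c.items()})
E
```

```text
pics
{'time_s': 0.0, 'q': [-78.626, 21.842, 74.385, -0.001, 83.858, -12.335], 'qvel': [-0.009, -0.01, -0.0, -0.054, 0.018, 0.025], 'joint_efforts': [-0.0, -44.846, -23.128, -0.0, 0.005, -0.0], 'position': [0.221, -0.503, 0.231], 'tool_rot': [[0.916, 0.402, -0.0], [0.402, -0.916, 0.001], [0.0, -0.001, -1.0]], 'ft_force': [-0.527, 0.055, 0.46], 'wrist_torque': [-0.026, -0.015, -0.008], 'gripper_force': 0.0, 'grip_width': 0.085}
scene {'fx': 424.081, 'fy': 424.081, 'cx': 258.41, 'cy': 189.277, 'k1': 0.04, 'world_to_cam': [[-0.753, 0.658, -0.01, 0.373], [0.541, 0.611, -0.578, -0.248], [-0.375, -0.441, -0.816, 1.401], [0.0, 0.0, 0.0, 1.0]]}
top {'fx': 482.088, 'fy': 482.088, 'cx': 252.57, 'cy': 188.663, 'k1': -0.188, 'world_to_cam': [[-0.011, -1.0, -0.005, 0.037], [-0.99, 0.011, -0.142, 0.524], [0.142, 0.003, -0.99, 1.54], [0.0, 0.0, 0.0, 1.0]]}
```

View pics/top0.png

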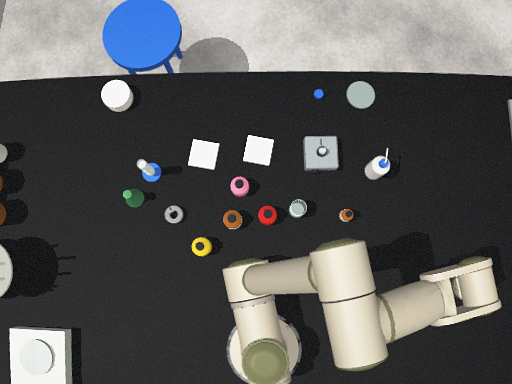

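View pics/scene0.png

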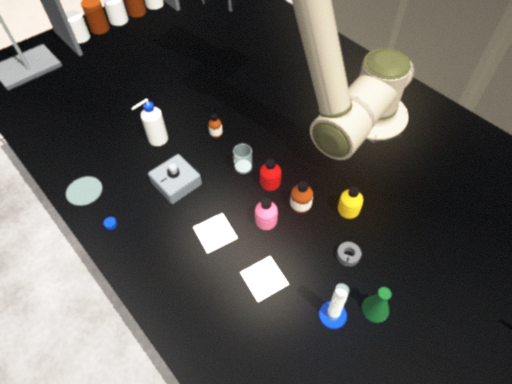

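The top view shows the platform at (174,214), big amber (232,219), beaker (298,208) and small amber (347,215). The mixer is at (321,152), the left tile at (204,154) and the right tile at (258,150). The scene view agrees. The red, pink and yellow bottles are look-alikes.

```bash
cat > h.py <<'E'
from rig import *
import cv2,numpy as np
def ray(c,uv):
    p=np.array([(uv[0]-c["cx"])/c["fx"],(uv[1]-c["cy"])/c["fy"]]);q=p.copy()
    for _ in range(20): q=p/(1+c["k1"]*(q@q))
    T=np.array(c["world_to_cam"]);R=T[:3,:3]
    return -R.T@T[:3,3],R.T@np.array([q[0],q[1],1])
def onz(c,uv,z):
    o,d=ray(c,uv);return o+d*(z-o[2])/d[2]
def proj(c,P):
    T=np.array(c["world_to_cam"]);p=T[:3,:3]@np.array(P)+T[:3,3];q=p[:2]/p[2];q=q*(1+c["k1"]*(q@q))
    return q*[c["fx"],c["fy"]]+[c["cx"],c["cy"]]
def blobs(m,amin=30):
    n,l,s,ce=cv2.connectedComponentsWithStats(m.astype(np.uint8),connectivity=8)
    return [(s[i],ce[i],(l==i)) for i in range(1,n) if s[i][4]>=amin]
def goto(x,y,yaw=None,z=None):
    """tool-axis shift (units 40mm) to a world point, TCP down; and turn to yaw of tool y line"""
    s=observe();R=np.array(s["tool_rot"]);p=np.array(s["position"])
    d=R.T@(np.array([x,y,p[2] if z is None else z])-p);return np.round(d/0.04,3)
E
python3 - <<'E'
from h import *
im=cv2.imread("pics/top0.png");c=camera_info("top");hsv=cv2.cvtColor(im,cv2.COLOR_BGR2HSV)
H,S,V=[hsv[...,i].astype(int) for i in range(3)]
def show(n,m,win,z):
    x0,y0,x1,y1=win;w=np.zeros_like(m);w[y0:y1,x0:x1]=m[y0:y1,x0:x1]
    bl=blobs(w,20)
    for s,ce,l in bl:
        bb=(s[0]+s[2]/2-.5,s[1]+s[3]/2-.5)
        print(n,s[:5],np.round(ce,1),"c",np.round(onz(c,ce,z),3),"bb",np.round(onz(c,bb,z),3))
        if "tile" in n or n=="mixer": print(cv2.minAreaRect(np.argwhere(l)[:,::-1].astype(np.float32)))
show("tileL",V>200,(185,130,225,172),.006);show("tileR",V>200,(238,130,278,170),.006)
show("mixer",V>90,(295,125,345,175),.048)
show("plat",V>60,(155,198,190,230),.024);show("big",(V>60)&(S>120),(218,203,246,235),.06)
show("beak",V>60,(285,194,310,222),.05);show("small",(V>60)&(S>120),(335,203,360,225),.05)
show("cyl",V>60,(130,150,165,185),.01);show("wash",V>60,(360,140,395,183),.06);show("flask",V>40,(120,183,148,210),.03)
show("pink",V>90,(228,172,252,200),.06);show("red",V>90,(255,202,280,226),.06);show("yel",V>90,(188,234,214,260),.06)
E
```

```text
tileL [188 139  31  30 700] [203.  153.7] c [0.651 0.198 0.006] bb [0.652 0.198 0.006]
((202.95973205566406, 153.7281951904297), (26.936725616455078, 26.357439041137695), 10.007980346679688)
tileR [243 135  31  30 697] [257.9 149.6] c [0.663 0.011 0.006] bb [0.663 0.011 0.006]
((257.9226379394531, 149.57925415039062), (26.598979949951172, 26.107542037963867), 10.619654655456543)
mixer [ 303  136   36   34 1118] [320.4 152.4] c [ 0.642 -0.194  0.048] bb [ 0.641 -0.195  0.048]
((320.5, 152.5), (33.0, 35.0), 90.0)
plat [164 205  19  19 252] [173.2 214. ] c [0.445 0.294 0.024] bb [0.445 0.294 0.024]
big [223 210  18  18 208] [231.9 218.8] c [0.425 0.098 0.06 ] bb [0.426 0.099 0.06 ]
beak [288 199  19  19 276] [297.5 208. ] c [ 0.458 -0.114  0.05 ] bb [ 0.458 -0.112  0.05 ]
small [342 209  12  12  86] [347.1 214.7] c [ 0.434 -0.275  0.05 ] bb [ 0.435 -0.276  0.05 ]
cyl [136 159  26  24 405] [148.9 170.1] c [0.596 0.381 0.01 ] bb [0.595 0.382 0.01 ]
wash [364 147  27  33 495] [377.3 166.6] c [ 0.59 -0.38  0.06] bb [ 0.602 -0.379  0.06 ]
flask [120 183  28  27 678] [133.  196.2] c [0.505 0.429 0.03 ] bb [0.506 0.427 0.03 ]
pink [230 176  19  21 255] [239.3 186.5] c [0.529 0.074 0.06 ] bb [0.531 0.075 0.06 ]
red [258 205  19  20 237] [266.8 215.2] c [ 0.435 -0.014  0.06 ] bb [ 0.437 -0.014  0.06 ]
yel [191 237  21  20 269] [201.3 246.4] c [0.338 0.196 0.06 ] bb [0.337 0.197 0.06 ]
```

```bash
python3 - <<'E'
from h import *
s=observe();R=np.array(s["tool_rot"]);c=camera_info("wrist");T=np.array(c["world_to_cam"])
o=-T[:3,:3].T@T[:3,3];print("cam in tool",R.T@(o-s["position"]),"\ncam axes in tool\n",np.round(R.T@T[:3,:3].T,3),c["fx"],c["k1"],c["cx"],c["cy"])
print(goto(.62,-.19),env.hold_point_z)
E
```

```text
cam in tool [ 0.08286394 -0.00161654 -0.14190547] 
cam axes in tool
 [[ 0.001 -0.947 -0.321]
 [ 1.     0.001  0.   ]
 [-0.    -0.321  0.947]] 338.88564641291487 -0.03275271376895411 257.49051574110996 188.8241149737914
[ 1.2281e+01 -3.1620e+00  7.0000e-03] 0.0187
```

drive_tool --offset '[[1, -0.3, 0], [1, -0.3, 0], [1, -0.3, 0], [1, -0.3, 0], [1, -0.3, 0], [1, -0.3, 0], [1, -0.3, 0], [1, -0.3, 0], [1, -0.3, 0], [1, -0.3, 0]]' --turn '[[0, 0, 0], [0, 0, 0], [0, 0, 0], [0, 0, 0], [0, 0, 0], [0, 0, 0], [0, 0, 0], [0, 0, 0], [0, 0, 0], [0, 0, 0]]' --hand '[1, 1, 1, 1, 1, 1, 1, 1, 1, 1]'

```text
time_s: 1.35
position: [0.54, -0.2318, 0.231]
tool_rot: [[0.916, 0.402, -0.001], [0.402, -0.916, 0.0], [-0.0, -0.001, -1.0]]
ft_force: [-0.6, -0.4, -0.2]
grip_width: 0.0856
gripper_force: 0.0
```

drive_tool --offset '[[1, 0, 0], [0.8, 0, 0], [0, 0, 0], [0, 0, 0], [0, 0, 0], [0, 0, 0], [0, 0, 0], [0, 0, 0], [0, 0, 0], [0, 0, 0]]' --turn '[[0, 0, 0], [0, 0, 0], [0, 0, 0], [0, 0, 0], [0, 0, 0], [0, 0, 0], [0, 0, 0], [0, 0, 0], [0, 0, 0], [0, 0, 0]]' --hand '[1, 1, 1, 1, 1, 1, 1, 1, 1, 1]'

```text
time_s: 2.6
position: [0.6051, -0.2039, 0.2313]
tool_rot: [[0.916, 0.402, -0.0], [0.402, -0.916, 0.0], [-0.0, -0.0, -1.0]]
ft_force: [0.4, 0.3, 0.1]
grip_width: 0.0851
gripper_force: 0.0
```

```bash
python3 - <<'E'
from h import *
s=observe();print(s["time_s"],np.round(s["position"],4),np.round(s["tool_rot"],3).tolist())
c=camera_info("wrist");cv2.imwrite("pics/mix.png",get_image("wrist"));np.save("mixcam.npy",c,allow_pickle=True)
E
```

```text
2.6 [ 0.6051 -0.2039  0.2313] [[0.916, 0.402, -0.0], [0.402, -0.916, 0.0], [-0.0, -0.0, -1.0]]
```

View pics/mix.png

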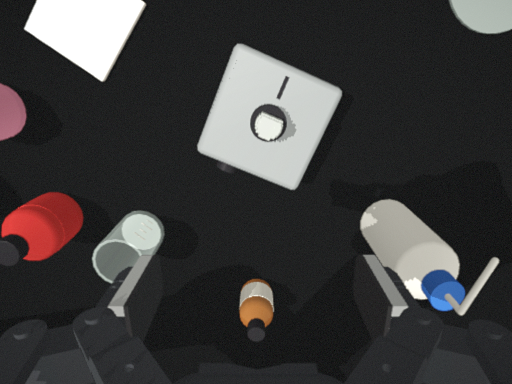

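The wrist view shows the mixer housing with its black line running (287,78)–(279,98), the spindle at about (268,123) and the knob at (226,167). The tile, beaker and bottles are visible too.

```bash
python3 - <<'E'
from h import *
im=cv2.imread("pics/mix.png");c=np.load("mixcam.npy",allow_pickle=True).item()
g=cv2.cvtColor(im,cv2.COLOR_BGR2GRAY)
m=np.zeros_like(g,bool);m[35:200,190:350]=g[35:200,190:350]>120
b=max(blobs(m,200),key=lambda t:t[0][4])
cn=max(cv2.findContours(b[2].astype(np.uint8),cv2.RETR_EXTERNAL,cv2.CHAIN_APPROX_NONE)[0],key=cv2.contourArea)[:,0]
P=np.array([onz(c,p,.046)[:2] for p in cn]).astype(np.float32)
print("housing",cv2.minAreaRect(P*1000))
dk=np.zeros_like(g,bool);dk[70:145,245:300]=g[70:145,245:300]<70
for s,ce,l in blobs(dk,15):
    pts=np.argwhere(l)[:,::-1].astype(float);print(s,ce,onz(c,ce,.048),onz(c,ce,.06))
    if s[4]<400:
        W=np.array([onz(c,p,.048)[:2] for p in pts]);u=np.linalg.svd(W-W.mean(0))[2][0];print("dir",np.degrees(np.arctan2(u[1],u[0])),np.ptp((W-W.mean(0))@u))
    hull=cv2.convexHull(pts.astype(np.float32));print("hull fit",cv2.minEnclosingCircle(hull))
st=np.zeros_like(g,bool);st[108:140,252:286]=g[108:140,252:286]>225
for s,ce,l in blobs(st,30): print("steel",s,ce,onz(c,ce,.078))
E
```

```text
housing ((645.2289428710938, -194.76858520507812), (108.38233184814453, 108.45098876953125), 0.7179950475692749)
[278  77  10  21  47] [282.34042553  87.25531915] [ 0.67916038 -0.19474979  0.048     ] [ 0.67920212 -0.19380325  0.06      ]
dir -178.79868639545634 0.019112063858208305
hull fit ((282.0, 87.0), 10.770429611206055)
[251 105  35  34 330] [268.91212121 115.36363636] [ 0.6508378  -0.19396646  0.048     ] [ 0.65192457 -0.19304882  0.06      ]
dir -67.58869315187322 0.03261068461981635
hull fit ((268.2138671875, 122.43132781982422), 17.972890853881836)
steel [256 116  25  24 409] [267.18337408 127.43765281] [ 0.64353677 -0.19456033  0.078     ]
```

```bash
python3 - <<'E'
import cv2
im=cv2.imread("pics/mix.png");cv2.imwrite("pics/mixc.png",cv2.resize(im[60:150,235:325],None,fx=6,fy=6,interpolation=cv2.INTER_CUBIC))
E
```

```text
(no output)
```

View pics/mixc.png

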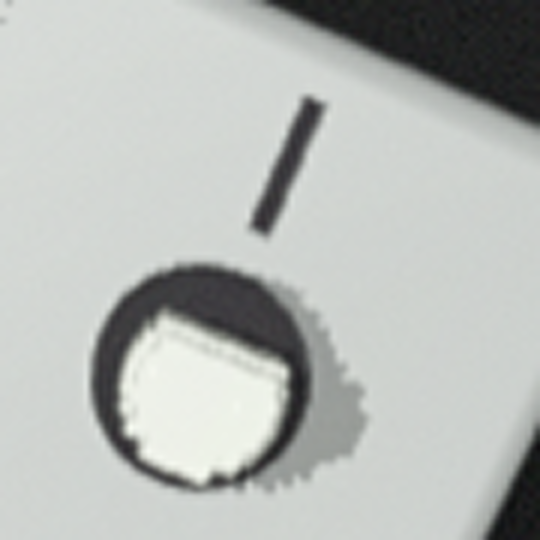

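The spindle flat faces the line, with mixer yaw about 1° and axis about (0.6455, -0.1945). Next I go over the platform.

drive_tool --offset '[[0.1, -1, 0], [0.1, -1, 0], [0.1, -1, 0], [0.1, -1, 0], [0.1, -1, 0], [0.1, -1, 0], [0.1, -1, 0], [0.1, -1, 0], [0.1, -1, 0], [0.1, -1, 0]]' --turn '[[0, 0, 0], [0, 0, 0], [0, 0, 0], [0, 0, 0], [0, 0, 0], [0, 0, 0], [0, 0, 0], [0, 0, 0], [0, 0, 0], [0, 0, 0]]' --hand '[1, 1, 1, 1, 1, 1, 1, 1, 1, 1]'

```text
time_s: 3.9
position: [0.4804, 0.1796, 0.2315]
tool_rot: [[0.916, 0.402, 0.0], [0.402, -0.916, 0.0], [0.0, 0.0, -1.0]]
ft_force: [0.2, 0.1, -0.6]
grip_width: 0.0852
gripper_force: 0.0
```

drive_tool --offset '[[0.1, -1, 0.3], [0.1, -1, 0.3], [0.1, -1, 0.3], [0, 0, 0], [0, 0, 0], [0, 0, 0], [0, 0, 0], [0, 0, 0], [0, 0, 0], [0, 0, 0]]' --turn '[[0, 0, 0], [0, 0, 0], [0, 0, 0], [0, 0, 0], [0, 0, 0], [0, 0, 0], [0, 0, 0], [0, 0, 0], [0, 0, 0], [0, 0, 0]]' --hand '[1, 1, 1, 1, 1, 1, 1, 1, 1, 1]'

```text
time_s: 5.15
position: [0.4436, 0.2931, 0.1953]
tool_rot: [[0.916, 0.402, -0.0], [0.402, -0.916, -0.0], [-0.0, -0.0, -1.0]]
ft_force: [-1.0, 1.1, 0.4]
grip_width: 0.0856
gripper_force: 0.0
```

```bash
python3 - <<'E'
from h import *
s=observe();print(s["time_s"],np.round(s["position"],4),np.round(s["tool_rot"],3).tolist())
c=camera_info("wrist");cv2.imwrite("pics/plat.png",get_image("wrist"));np.save("platcam.npy",c,allow_pickle=True)
print(proj(c,[.445,.294,.024]))
E
```

```text
5.15 [0.4436 0.2931 0.1953] [[0.916, 0.402, -0.0], [0.402, -0.916, -0.0], [-0.0, -0.0, -1.0]]
[258.69689296 163.94504192]
```

View pics/plat.png

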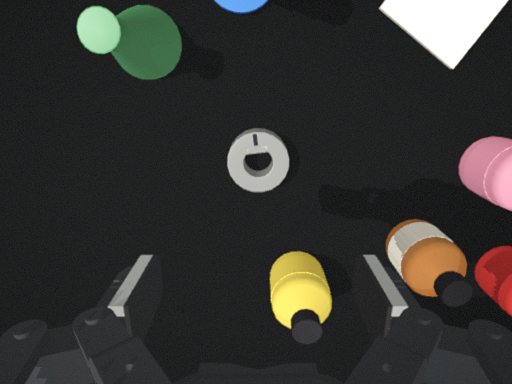

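The platform is centred at about (258,160), with its mark at (256,140) toward the top, along tool +x. The flat is just below the mark.

```bash
python3 - <<'E'
from h import *
im=cv2.imread("pics/plat.png");c=np.load("platcam.npy",allow_pickle=True).item()
cv2.imwrite("pics/platc.png",cv2.resize(im[120:200,218:298],None,fx=6,fy=6,interpolation=cv2.INTER_CUBIC))
g=cv2.cvtColor(im,cv2.COLOR_BGR2GRAY)
m=np.zeros_like(g,bool);m[110:205,210:310]=g[110:205,210:310]>60
b=max(blobs(m,200),key=lambda t:t[0][4])
cn=max(cv2.findContours(b[2].astype(np.uint8),cv2.RETR_EXTERNAL,cv2.CHAIN_APPROX_NONE)[0],key=cv2.contourArea)[:,0]
print(cv2.fitEllipse(cn))
P=np.array([onz(c,p,.020)[:2] for p in cn]).astype(np.float32)
ct=cv2.fitEllipse(P*1000);print(ct);ct=np.array(ct[0])/1000
d=np.zeros_like(g,bool);d[128:150,245:270]=g[128:150,245:270]<90
for s,ce,l in blobs(d,6):
    W=np.array([onz(c,p,.024)[:2] for p in np.argwhere(l)[:,::-1].astype(float)]);u=np.linalg.svd(W-W.mean(0))[2][0]
    r=W.mean(0)-ct;print(s,ce,"line dir",np.degrees(np.arctan2(u[1],u[0])),"radial",np.degrees(np.arctan2(r[1],r[0])),np.hypot(*r),"ct->")
E
```

```text
((257.6820373535156, 160.15777587890625), (61.925498962402344, 64.34370422363281), 175.95643615722656)
((446.21160888671875, 295.57940673828125), (59.6087532043457, 63.549110412597656), 116.16694641113281)
[245 128   9   3  16] [247.9375 128.5625] line dir -57.27552817264354 radial 39.51320506565313 0.033113928071400234 ct->
[260 128  10   4  18] [265.88888889 128.66666667] line dir -77.05828782866135 radial 10.383992016382635 0.03265624315334357 ct->
[253 135   5  10  33] [254.84848485 139.42424242] line dir -149.10216866653127 radial 30.689096404634796 0.021934595282085308 ct->
```

View pics/platc.png

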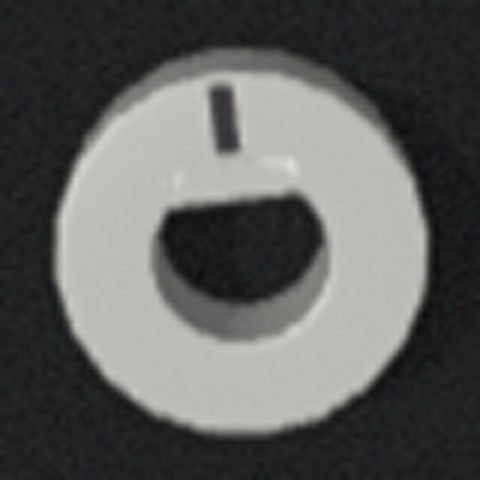

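```bash
python3 - <<'E'
from h import *
c=np.load("platcam.npy",allow_pickle=True).item()
ct=onz(c,(258.1,161.8),.024);print(ct)
for p in[(255,134.3),(256.5,145)]:
  r=onz(c,p,.024)-ct;print(np.degrees(np.arctan2(r[1],r[0])),np.hypot(*r[:2]))
a=onz(c,(218+165/6,120+212/6),.024)-onz(c,(218+305/6,120+193/6),.024);print(np.degrees(np.arctan2(a[1],a[0]))-90)
print(goto(ct[0],ct[1],z=0))
cm=np.load("mixcam.npy",allow_pickle=True).item();print(onz(cm,(268.2,122.4),.06))
E
```

```text
[0.44669415 0.29536796 0.024     ]
30.035869685668835 0.026366178017737326
29.07239390212121 0.016238842143350307
31.63366975299654
[ 0.094 -0.021  4.884]
[ 0.64586712 -0.19507417  0.06      ]
```

drive_tool --offset '[[0.1, -0.02, 0.8], [0, 0, 0.8], [0, 0, 0.8], [0, 0, 0.8], [0, 0, 0.8], [0, 0, 0.5], [0, 0, 0.35], [0, 0, 0], [0, 0, 0], [0, 0, 0]]' --turn '[[0, 0, 0], [0, 0, 0], [0, 0, 0], [0, 0, 0], [0, 0, 0], [0, 0, 0], [0, 0, 0], [0, 0, 0], [0, 0, 0], [0, 0, 0]]' --hand '[1, 1, 1, 1, 1, 1, 1, 1, 0.5, 0.4]' --newtons 40

```text
time_s: 6.45
position: [0.4474, 0.2957, 0.0027]
tool_rot: [[0.916, 0.402, 0.002], [0.402, -0.916, 0.001], [0.002, 0.0, -1.0]]
ft_force: [-1.9, -0.7, 5.2]
grip_width: 0.0592
gripper_force: 41.8
```

drive_tool --offset '[[0, 0, 0], [0, 0, 0], [0, 0, 0], [0, 0, 0], [0, 0, 0], [0, 0, -0.3], [0, 0, -0.8], [0, 0, -1], [0, 0, -1], [0, 0, -0.8]]' --turn '[[0, 0, 0], [0, 0, 0], [0, 0, 0], [0, 0, 0], [0, 0, 0], [0, 0, 0], [0, 0, 0], [0, 0, 0], [0, 0, 0], [0, 0, 0]]' --hand '[0.3, 0.2, 0.2, 0.2, 0.2, 0.2, 0.2, 0.2, 0.2, 0.2]' --newtons 40

```text
time_s: 7.7
position: [0.4469, 0.2955, 0.16]
tool_rot: [[0.916, 0.402, 0.002], [0.402, -0.916, 0.001], [0.002, 0.0, -1.0]]
ft_force: [0.3, 0.2, -1.0]
grip_width: 0.0588
gripper_force: 43.5
```

drive_tool --offset '[[0, 0, -0.2], [0, 0, -0.2], [0, 0, -0.2], [0, 0, 0], [0, 0, 0], [0.5, 0.9, 0], [0.5, 0.9, 0], [0.5, 0.9, 0], [0.5, 0.9, 0], [0.5, 0.9, 0]]' --turn '[[0, 0, 1], [0, 0, 1], [0, 0, 1], [0, 0, 1], [0, 0, 0.97], [0, 0, 0], [0, 0, 0], [0, 0, 0], [0, 0, 0], [0, 0, 0]]' --hand '[0.2, 0.2, 0.2, 0.2, 0.2, 0.2, 0.2, 0.2, 0.2, 0.2]'

```text
time_s: 8.95
position: [0.5274, 0.1046, 0.1823]
tool_rot: [[0.994, -0.106, 0.001], [-0.106, -0.994, 0.0], [0.001, -0.0, -1.0]]
ft_force: [0.9, -0.2, -1.5]
grip_width: 0.0585
gripper_force: 43.5
```

drive_tool --offset '[[0.5, 0.95, 0], [0.5, 0.95, 0], [0.5, 0.95, 0], [0.5, 0.95, 0], [0.5, 0.95, 0], [0.5, 0.95, 0], [0.5, 0.95, 0], [0.25, 0.5, 0], [0, 0, 0], [0, 0, 0]]' --turn '[[0, 0, 0], [0, 0, 0], [0, 0, 0], [0, 0, 0], [0, 0, 0], [0, 0, 0], [0, 0, 0], [0, 0, 0], [0, 0, 0], [0, 0, 0]]' --hand '[0.2, 0.2, 0.2, 0.2, 0.2, 0.2, 0.2, 0.2, 0.2, 0.2]'

```text
time_s: 10.2
position: [0.6456, -0.1936, 0.1818]
tool_rot: [[0.994, -0.106, -0.0], [-0.106, -0.994, 0.0], [-0.0, -0.0, -1.0]]
ft_force: [0.4, 0.6, -0.8]
grip_width: 0.0588
gripper_force: 43.5
```

```bash
python3 - <<'E'
from h import *
s=observe();print(s["time_s"],np.round(s["position"],4),np.round(s["tool_rot"],3).tolist(),goto(.6457,-.195))
c=camera_info("wrist");im=get_image("wrist");cv2.imwrite("pics/held.png",im);np.save("heldcam.npy",c,allow_pickle=True)
p=proj(c,list(s["position"][:2])+[s["position"][2]+.018]);print(p,proj(c,[.6457,-.195,.078]))
u,v=p.astype(int)
a=im[max(0,v-70):v+80,u-90:u+90];cv2.imwrite("pics/heldc.png",cv2.resize(a,None,fx=4,fy=4,interpolation=cv2.INTER_CUBIC))
E
```

```text
10.2 [ 0.6456 -0.1936  0.1818] [[0.994, -0.106, -0.0], [-0.106, -0.994, 0.0], [-0.0, -0.0, -1.0]] [ 0.007  0.034 -0.   ]
[260.63804348 278.08869783] [261.05772876 186.94684051]
```

View pics/heldc.png

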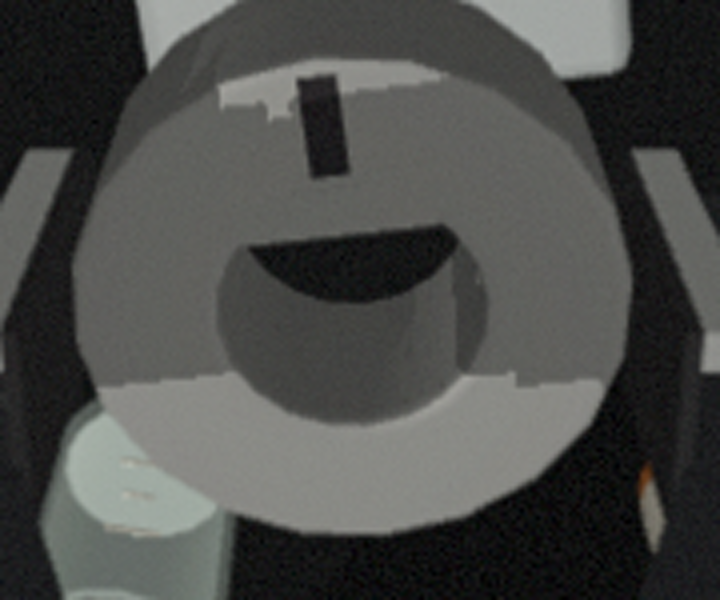

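The held platform's face is centred at about (258,281) px, with its mark and flat about 6° left of tool +x, as wanted. I check the offset numerically.

```bash
python3 - <<'E'
from h import *
c=np.load("heldcam.npy",allow_pickle=True).item();f=lambda x,y:onz(c,(170+x/4,208+y/4),.1818+.0213)[:2]
L,Rr,T,B=f(73,285),f(632,285),f(350,60),f(350,533)
print(L,Rr,T,B,np.hypot(*(L-Rr)),np.hypot(*(T-B)));print("centre",(L[1]+Rr[1])/2,(T[0]+B[0])/2)
a=f(248,246)-f(443,224);print(np.degrees(np.arctan2(a[1],a[0]))-90)
a=f(319,76)-f(330,178);print(np.degrees(np.arctan2(a[1],a[0])))
E
```

```text
[ 0.65027254 -0.16386491] [ 0.64417876 -0.2215413 ] [ 0.67268681 -0.1951339 ] [ 0.61509911 -0.18904651] 0.05799741284476918 0.05790854700161388
centre -0.192703103912918 0.6438929607214126
1.3613290492741044
-0.858801549461114
```

drive_tool --offset '[[0.03, 0.05, 0], [0, 0, 0.5], [0, 0, 0.6], [0, 0, 0.6], [0, 0, 0.5], [0, 0, 0.2], [0, 0, 0.1], [0, 0, 0.1], [0, 0, 0], [0, 0, 0]]' --turn '[[0, 0, 0], [0, 0, 0], [0, 0, 0], [0, 0, 0], [0, 0, 0], [0, 0, 0], [0, 0, 0], [0, 0, 0], [0, 0, 0], [0, 0, 0]]' --hand '[0.2, 0.2, 0.2, 0.2, 0.2, 0.2, 0.2, 0.2, 0.2, 0.2]'

```text
time_s: 11.5
position: [0.647, -0.1967, 0.0778]
tool_rot: [[0.994, -0.106, 0.001], [-0.106, -0.994, -0.0], [0.001, 0.0, -1.0]]
ft_force: [-0.3, -0.4, -1.4]
grip_width: 0.0588
gripper_force: 43.5
```

drive_tool --offset '[[0, 0, 0.05], [0, 0, 0.05], [0, 0, 0.05], [0, 0, 0.05], [0, 0, 0.05], [0, 0, 0.05], [0, 0, 0.05], [0, 0, 0], [0, 0, 0], [0, 0, 0]]' --turn '[[0, 0, 0], [0, 0, 0], [0, 0, 0], [0, 0, 0], [0, 0, 0], [0, 0, 0], [0, 0, 0], [0, 0, 0], [0, 0, 0], [0, 0, 0]]' --hand '[0.2, 0.2, 0.2, 0.2, 0.2, 0.2, 0.2, 0.2, 0.2, 0.2]'

```text
time_s: 12.75
position: [0.6469, -0.1966, 0.0634]
tool_rot: [[0.994, -0.106, 0.0], [-0.106, -0.994, -0.0], [0.0, 0.0, -1.0]]
ft_force: [-0.2, 0.2, -1.1]
grip_width: 0.0591
gripper_force: 43.5
```

drive_tool --offset '[[0, 0, 0.02], [0, 0, 0], [0, 0, 0], [0, 0, 0], [0, 0, 0], [0, 0, -0.4], [0, 0, -0.8], [0, 0, -0.8], [0, 0, -0.8], [0, 0, -0.8]]' --turn '[[0, 0, 0], [0, 0, 0], [0, 0, 0], [0, 0, 0], [0, 0, 0], [0, 0, 0], [0, 0, 0], [0, 0, 0], [0, 0, 0], [0, 0, 0]]' --hand '[0.2, 0.2, 0.85, 1, 1, 1, 1, 1, 1, 1]'

```text
time_s: 14.0
position: [0.6468, -0.1965, 0.209]
tool_rot: [[0.994, -0.106, 0.001], [-0.106, -0.994, -0.001], [0.001, 0.001, -1.0]]
ft_force: [-0.1, -0.1, 0.1]
grip_width: 0.0851
gripper_force: 0.0
```

```bash
python3 - <<'E'
from h import *
s=observe();print(s["time_s"],np.round(s["position"],4))
c=camera_info("wrist");im=get_image("wrist");cv2.imwrite("pics/seat.png",im);np.save("seatcam.npy",c,allow_pickle=True)
p=proj(c,[.6457,-.195,.084]);print(p);u,v=p.astype(int)
cv2.imwrite("pics/seatc.png",cv2.resize(im[max(0,v-75):v+75,u-100:u+100],None,fx=4,fy=4,interpolation=cv2.INTER_CUBIC))
E
```

```text
14.0 [ 0.6468 -0.1965  0.209 ]
[257.25630485 180.79992836]
```

View pics/seatc.png

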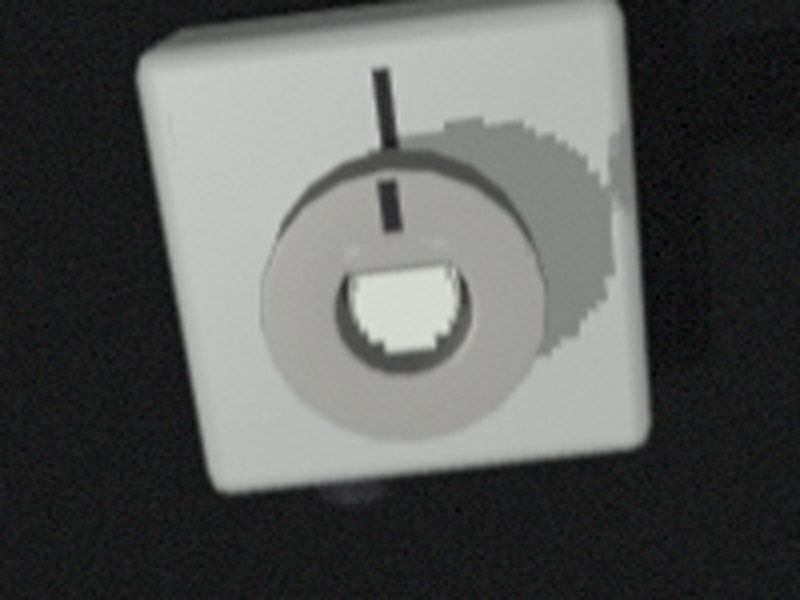

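The platform is seated and flat, with its mark in line with the housing line and the spindle flat against the bore flat. Beaker next.

drive_tool --offset '[[0, 0, 0], [0, 0, 0], [0, 0, 0], [0, 0, 0], [0, 0, 0], [0, 0, 0], [0, 0, 0], [-1, 0.45, 0], [-1, 0.45, 0], [-1, 0.45, 0]]' --turn '[[0, 0, 1], [0, 0, 1], [0, 0, 1], [0, 0, 1], [0, 0, 1], [0, 0, 1], [0, 0, 1], [0, 0, 0], [0, 0, 0], [0, 0, 0]]' --hand '[1, 1, 1, 1, 1, 1, 1, 1, 1, 1]'

```text
time_s: 15.3
position: [0.5253, -0.1428, 0.2075]
tool_rot: [[0.668, -0.744, 0.001], [-0.744, -0.668, -0.001], [0.002, -0.001, -1.0]]
ft_force: [1.8, 0.3, 0.7]
grip_width: 0.0858
gripper_force: 0.0
```

drive_tool --offset '[[-1, 0.45, 0], [-0.7, 0.3, 0], [0, 0, 0], [0, 0, 0], [0, 0, 0], [0, 0, 0], [0, 0, 0], [0, 0, 0], [0, 0, 0], [0, 0, 0]]' --turn '[[0, 0, 0], [0, 0, 0], [0, 0, 0], [0, 0, 0], [0, 0, 0], [0, 0, 0], [0, 0, 0], [0, 0, 0], [0, 0, 0], [0, 0, 0]]' --hand '[1, 1, 1, 1, 1, 1, 1, 1, 1, 1]'

```text
time_s: 16.55
position: [0.4588, -0.1128, 0.2065]
tool_rot: [[0.668, -0.744, 0.0], [-0.744, -0.668, -0.0], [0.0, -0.0, -1.0]]
ft_force: [0.4, 0.4, -0.6]
grip_width: 0.0852
gripper_force: 0.0
```

```bash
python3 - <<'E'
from h import *
s=observe();print(s["time_s"],np.round(s["position"],4),np.round(s["q"],1))
c=camera_info("wrist");im=get_image("wrist");cv2.imwrite("pics/beak.png",im);np.save("beakcam.npy",c,allow_pickle=True)
print(proj(c,[.458,-.113,0]),proj(c,[.458,-.113,.075]))
E
```

```text
16.55 [ 0.4588 -0.1128  0.2065] [-28.2  15.3  88.6   0.   76.1 109.9]
[258.76187981 155.96873126] [259.05958992 176.39016434]
```

View pics/beak.png

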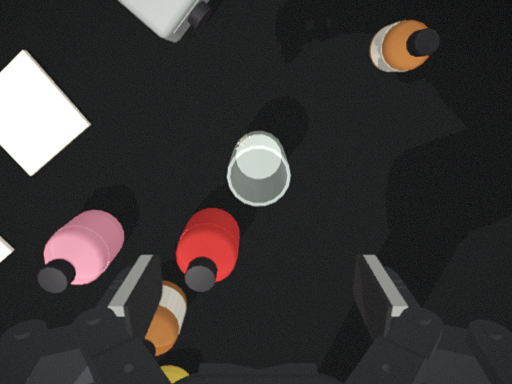

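The beaker rim is centred at (259,176), exactly as predicted, so I grasp it here.

drive_tool --offset '[[0, 0, 0.8], [0, 0, 0.9], [0, 0, 0.9], [0, 0, 0.8], [0, 0, 0.6], [0, 0, 0.4], [0, 0, 0], [0, 0, 0], [0, 0, 0], [0, 0, 0]]' --turn '[[0, 0, 0], [0, 0, 0], [0, 0, 0], [0, 0, 0], [0, 0, 0], [0, 0, 0], [0, 0, 0], [0, 0, 0], [0, 0, 0], [0, 0, 0]]' --hand '[1, 1, 1, 1, 1, 1, 1, 0.6, 0.5, 0.4]' --newtons 30

```text
time_s: 17.85
position: [0.4592, -0.1129, 0.0315]
tool_rot: [[0.668, -0.744, 0.002], [-0.744, -0.668, -0.001], [0.002, -0.001, -1.0]]
ft_force: [-0.9, -0.5, 5.7]
grip_width: 0.0544
gripper_force: 31.4
```

drive_tool --offset '[[0, 0, 0], [0, 0, 0], [0, 0, 0], [0, 0, -0.2], [0, 0, -0.7], [0, 0, -0.9], [0, 0, -0.9], [0, 0, -0.6], [0, 0, -0.3], [0, 0, 0]]' --turn '[[0, 0, 0], [0, 0, 0], [0, 0, 0], [0, 0, 0], [0, 0, 0], [0, 0, 0], [0, 0, 0], [0, 0, 0], [0, 0, 0], [0, 0, 0]]' --hand '[0.3, 0.2, 0.2, 0.2, 0.2, 0.2, 0.2, 0.2, 0.2, 0.2]'

```text
time_s: 19.1
position: [0.4588, -0.1128, 0.1749]
tool_rot: [[0.668, -0.744, 0.001], [-0.744, -0.668, -0.0], [0.001, -0.0, -1.0]]
ft_force: [-0.0, -0.0, -1.0]
grip_width: 0.0545
gripper_force: 31.9
```

```bash
python3 - <<'E'
from h import *
s=observe();print(s["time_s"],np.round(s["position"],4),s["grip_width"],goto(.6457,-.195))
c=np.load("seatcam.npy",allow_pickle=True).item();print(onz(c,(258,181.2),.084))
E
```

```text
19.1 [ 0.4588 -0.1128  0.1749] 0.05448911494760285 [ 4.65  -2.105  0.005]
[ 0.64529119 -0.19557382  0.084     ]
```

drive_tool --offset '[[0.4, -0.2, 0], [0.8, -0.35, 0], [0.9, -0.4, 0], [0.9, -0.4, 0], [0.8, -0.35, 0], [0.6, -0.25, 0], [0.28, -0.15, 0], [0, 0, 0], [0, 0, 0], [0, 0, 0]]' --turn '[[0, 0, 0], [0, 0, 0], [0, 0, 0], [0, 0, 0], [0, 0, 0], [0, 0, 0], [0, 0, 0], [0, 0, 0], [0, 0, 0], [0, 0, 0]]' --hand '[0.2, 0.2, 0.2, 0.2, 0.2, 0.2, 0.2, 0.2, 0.2, 0.2]'

```text
time_s: 20.35
position: [0.6459, -0.1958, 0.1745]
tool_rot: [[0.668, -0.744, -0.0], [-0.744, -0.668, 0.0], [-0.0, 0.0, -1.0]]
ft_force: [-0.1, 0.3, -1.1]
grip_width: 0.0541
gripper_force: 31.9
```

drive_tool --offset '[[0, 0, 0.3], [0, 0, 0.4], [0, 0, 0.3], [0, 0, 0.2], [0, 0, 0.1], [0, 0, 0.05], [0, 0, 0.05], [0, 0, 0], [0, 0, 0], [0, 0, 0]]' --turn '[[0, 0, 0], [0, 0, 0], [0, 0, 0], [0, 0, 0], [0, 0, 0], [0, 0, 0], [0, 0, 0], [0, 0, 0], [0, 0, 0], [0, 0, 0]]' --hand '[0.2, 0.2, 0.2, 0.2, 0.2, 0.2, 0.2, 0.2, 0.2, 0.2]'

```text
time_s: 21.6
position: [0.6464, -0.1961, 0.1187]
tool_rot: [[0.668, -0.744, 0.0], [-0.744, -0.668, -0.0], [0.0, -0.0, -1.0]]
ft_force: [-0.1, -1.0, -0.8]
grip_width: 0.0538
gripper_force: 31.9
```

```bash
python3 - <<'E'
from h import *
s=observe();print(s["time_s"],np.round(s["position"],4),np.round(s["ft_force"],1),s["grip_width"],goto(.646,-.1955,z=.1155))
E
```

```text
21.6 [ 0.6464 -0.1961  0.1187] [-0.1 -1.  -0.8] 0.05382871065352407 [-0.017 -0.002  0.079]
```

drive_tool --offset '[[0, 0, 0.04], [0, 0, 0.03], [0, 0, 0], [0, 0, 0], [0, 0, 0], [0, 0, 0], [0, 0, 0], [0, 0, -0.5], [0, 0, -0.9], [0, 0, -0.9]]' --turn '[[0, 0, 0], [0, 0, 0], [0, 0, 0], [0, 0, 0], [0, 0, 0], [0, 0, 0], [0, 0, 0], [0, 0, 0], [0, 0, 0], [0, 0, 0]]' --hand '[0.2, 0.2, 0.2, 0.7, 0.85, 1, 1, 1, 1, 1]'

```text
time_s: 22.85
position: [0.6462, -0.196, 0.2087]
tool_rot: [[0.668, -0.744, -0.0], [-0.744, -0.668, 0.0], [-0.0, 0.0, -1.0]]
ft_force: [0.9, 0.6, -0.2]
grip_width: 0.0856
gripper_force: 0.0
```

```bash
python3 - <<'E'
from h import *
s=observe();print(s["time_s"],np.round(s["position"],4))
c=camera_info("wrist");im=get_image("wrist");cv2.imwrite("pics/bk2.png",im);np.save("bk2cam.npy",c,allow_pickle=True)
print(proj(c,[.6455,-.1953,.084]),proj(c,[.6455,-.1953,.159]),goto(.426,.098),goto(.36,.066))
u,v=proj(c,[.6455,-.1953,.12]).astype(int)
cv2.imwrite("pics/bk2c.png",cv2.resize(im[max(0,v-75):v+75,u-100:u+100],None,fx=4,fy=4,interpolation=cv2.INTER_CUBIC));print(u,v)
E
```

```text
22.85 [ 0.6462 -0.196   0.2087]
[258.23991338 179.44542091] [258.48524376 215.53052639] [-9.18  -0.795 -0.07 ] [-9.687  0.968 -0.08 ]
258 194
```

View pics/bk2c.png

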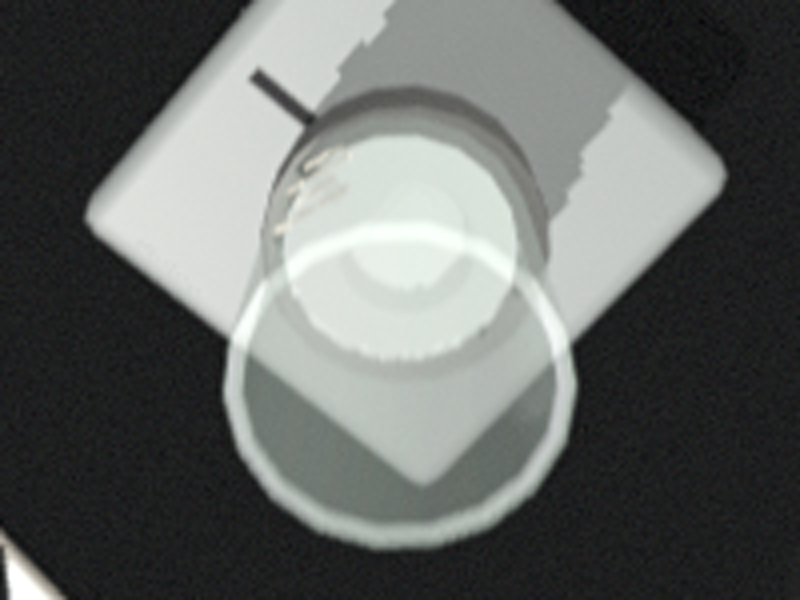

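The beaker stands upright in the middle: rim centre at (258,215) against the predicted (258,215.5). Now the big bottle; the current tool yaw suits it.

drive_tool --offset '[[-0.92, -0.08, 0], [-0.92, -0.08, 0], [-0.92, -0.08, 0], [-0.92, -0.08, 0], [-0.92, -0.08, 0], [-0.92, -0.08, 0], [-0.92, -0.08, 0], [-0.92, -0.08, 0], [-0.92, -0.08, 0], [-0.92, -0.08, 0]]' --turn '[[0, 0, 0], [0, 0, 0], [0, 0, 0], [0, 0, 0], [0, 0, 0], [0, 0, 0], [0, 0, 0], [0, 0, 0], [0, 0, 0], [0, 0, 0]]' --hand '[1, 1, 1, 1, 1, 1, 1, 1, 1, 1]'

```text
time_s: 24.15
position: [0.4236, 0.1001, 0.2078]
tool_rot: [[0.668, -0.745, 0.001], [-0.745, -0.668, 0.0], [0.0, -0.0, -1.0]]
ft_force: [0.7, -0.1, -0.3]
grip_width: 0.0856
gripper_force: 0.0
```

```bash
python3 - <<'E'
from h import *
s=observe();print(s["time_s"],np.round(s["position"],4),goto(.426,.098))
c=camera_info("wrist");im=get_image("wrist");cv2.imwrite("pics/big.png",im);np.save("bigcam.npy",c,allow_pickle=True)
for z in(0,.06,.096): print(proj(c,[.426,.098,z]))
E
```

```text
24.15 [0.4236 0.1001 0.2078] [ 0.079 -0.008  0.   ]
[257.79956376 152.46366227]
[257.81536806 167.33065414]
[257.82807406 179.31315965]
```

View pics/big.png

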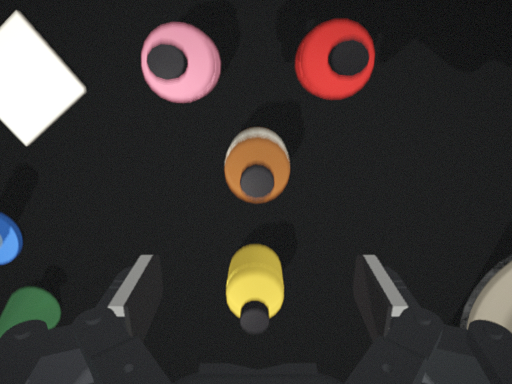

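The cap is at (257,181), so the bottle is within 2 mm of the estimate. I grasp it.

drive_tool --offset '[[0.04, 0, 0.8], [0, 0, 0.9], [0, 0, 0.9], [0, 0, 0.9], [0, 0, 0.6], [0, 0, 0.4], [0, 0, 0], [0, 0, 0], [0, 0, 0], [0, 0, 0]]' --turn '[[0, 0, 0], [0, 0, 0], [0, 0, 0], [0, 0, 0], [0, 0, 0], [0, 0, 0], [0, 0, 0], [0, 0, 0], [0, 0, 0], [0, 0, 0]]' --hand '[1, 1, 1, 1, 1, 1, 1, 0.6, 0.5, 0.4]' --newtons 45

```text
time_s: 25.45
position: [0.4261, 0.0981, 0.0289]
tool_rot: [[0.668, -0.744, 0.002], [-0.744, -0.668, -0.0], [0.002, -0.002, -1.0]]
ft_force: [-1.8, 1.1, 7.2]
grip_width: 0.0588
gripper_force: 47.1
```

drive_tool --offset '[[0, 0, 0], [0, 0, 0], [0, 0, 0], [0, 0, -0.2], [0, 0, -0.7], [0, 0, -0.9], [0, 0, -0.9], [0, 0, -0.5], [0, 0, -0.3], [0, 0, 0]]' --turn '[[0, 0, 0], [0, 0, 0], [0, 0, 0], [0, 0, 0], [0, 0, 0], [0, 0, 0], [0, 0, 0], [0, 0, 0], [0, 0, 0], [0, 0, 0]]' --hand '[0.3, 0.2, 0.2, 0.2, 0.2, 0.2, 0.2, 0.2, 0.2, 0.2]'

```text
time_s: 26.7
position: [0.4256, 0.0981, 0.1681]
tool_rot: [[0.668, -0.744, 0.001], [-0.744, -0.668, -0.0], [0.001, -0.001, -1.0]]
ft_force: [0.8, -0.1, -3.2]
grip_width: 0.0588
gripper_force: 49.4
```

```bash
python3 - <<'E'
from h import *
s=observe();print(s["time_s"],np.round(s["position"],4),s["grip_width"],goto(.653,.198),goto(.663,.011))
c=np.load("mixcam.npy",allow_pickle=True).item();print("right tile corners seen from mixer view",[np.round(onz(c,p,.006)[:2],3).tolist() for p in[(145,4),(104,80),(25,28)]])
E
```

```text
26.7 [0.4256 0.0981 0.1681] 0.05876293362245258 [ 1.937 -5.901  0.006] [ 5.585 -2.965  0.006]
right tile corners seen from mixer view [[0.697, -0.042], [0.611, -0.025], [0.629, 0.064]]
```

drive_tool --offset '[[0.2, -0.5, 0], [0.3, -0.9, 0], [0.3, -0.9, 0], [0.3, -0.9, 0], [0.3, -0.9, 0], [0.25, -0.9, 0], [0.2, -0.6, 0], [0.07, -0.3, 0], [0, 0, 0.3], [0, 0, 0.5]]' --turn '[[0, 0, 0], [0, 0, 0], [0, 0, 0], [0, 0, 0], [0, 0, 0], [0, 0, 0], [0, 0, 0], [0, 0, 0], [0, 0, 0], [0, 0, 0]]' --hand '[0.2, 0.2, 0.2, 0.2, 0.2, 0.2, 0.2, 0.2, 0.2, 0.2]'

```text
time_s: 27.95
position: [0.6518, 0.1982, 0.134]
tool_rot: [[0.668, -0.744, -0.001], [-0.744, -0.668, -0.0], [-0.001, 0.001, -1.0]]
ft_force: [0.7, 0.0, -2.8]
grip_width: 0.0585
gripper_force: 49.4
```

drive_tool --offset '[[0, 0, 0.6], [0, 0, 0.6], [0, 0, 0.5], [0, 0, 0.4], [0, 0, 0.2], [0, 0, 0.08], [0, 0, 0.04], [0, 0, 0], [0, 0, 0], [0, 0, 0]]' --turn '[[0, 0, 0], [0, 0, 0], [0, 0, 0], [0, 0, 0], [0, 0, 0], [0, 0, 0], [0, 0, 0], [0, 0, 0], [0, 0, 0], [0, 0, 0]]' --hand '[0.2, 0.2, 0.2, 0.2, 0.2, 0.2, 0.2, 0.2, 0.2, 0.2]'

```text
time_s: 29.2
position: [0.6526, 0.1985, 0.0392]
tool_rot: [[0.668, -0.744, 0.0], [-0.744, -0.668, 0.0], [0.0, -0.0, -1.0]]
ft_force: [-0.1, -0.3, -3.0]
grip_width: 0.0588
gripper_force: 49.4
```

```bash
python3 - <<'E'
from h import *
s=observe();print(s["time_s"],np.round(s["position"],4),np.round(s["ft_force"],1),goto(.652,.198,z=.035))
E
```

```text
29.2 [0.6526 0.1985 0.0392] [-0.1 -0.3 -3. ] [0.    0.02  0.105]
```

Lower the last 4 mm, let go and rise.

drive_tool --offset '[[0, 0, 0.05], [0, 0, 0.05], [0, 0, 0], [0, 0, 0], [0, 0, 0], [0, 0, 0], [0, 0, 0], [0, 0, -0.4], [0, 0, -0.9], [0, 0, -0.9]]' --turn '[[0, 0, 0], [0, 0, 0], [0, 0, 0], [0, 0, 0], [0, 0, 0], [0, 0, 0], [0, 0, 0], [0, 0, 0], [0, 0, 0], [0, 0, 0]]' --hand '[0.2, 0.2, 0.2, 0.75, 0.9, 1, 1, 1, 1, 1]'

```text
time_s: 30.45
position: [0.6526, 0.1985, 0.1252]
tool_rot: [[0.668, -0.744, 0.001], [-0.744, -0.668, 0.0], [0.0, -0.001, -1.0]]
ft_force: [0.3, 0.1, -0.1]
grip_width: 0.0851
gripper_force: 0.0
```

drive_tool --offset '[[0, 0, -1], [0, 0, -1], [0, 0, 0], [0, 0, 0], [0, 0, 0], [0, 0, 0], [0, 0, 0], [0, 0, 0], [0, 0, 0], [0, 0, 0]]' --turn '[[0, 0, 0], [0, 0, 0], [0, 0, 0], [0, 0, 0], [0, 0, 0], [0, 0, 0], [0, 0, 0], [0, 0, 0], [0, 0, 0], [0, 0, 0]]' --hand '[1, 1, 1, 1, 1, 1, 1, 1, 1, 1]'

```text
time_s: 31.7
position: [0.6525, 0.1985, 0.2029]
tool_rot: [[0.668, -0.744, -0.0], [-0.744, -0.668, 0.0], [-0.0, 0.0, -1.0]]
ft_force: [-0.3, 1.2, 0.3]
grip_width: 0.0852
gripper_force: 0.0
```

```bash
python3 - <<'E'
from h import *
s=observe();print(s["time_s"],np.round(s["position"],4),np.round(s["q"],1),goto(.434,-.275))
c=camera_info("wrist");im=get_image("wrist");cv2.imwrite("pics/big2.png",im);np.save("big2cam.npy",c,allow_pickle=True)
print(proj(c,[.652,.198,.006]),proj(c,[.652,.198,.102]))
hsv=cv2.cvtColor(im,cv2.COLOR_BGR2HSV);w=(hsv[...,2]>200)&(hsv[...,1]<40)
for st,ce,l in blobs(w,400): print(st,ce)
E
```

```text
31.7 [0.6525 0.1985 0.2029] [  7.   36.6  53.    0.   90.4 145.1] [ 5.166 11.97  -0.   ]
[258.72111667 157.72015684] [259.13034204 187.4597566 ]
[ 327    0  127   73 5223] [387.01512541  24.97491863]
[ 199   96  121   94 3468] [261.17128028 140.78575548]
```

View pics/big2.png

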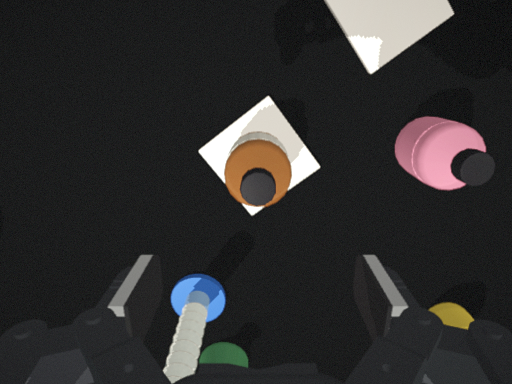

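The big bottle is upright and centred: tile centre at about (260,157), cap at (258,188) against a predicted (259,187). Now the small bottle.

drive_tool --offset '[[0.43, 1, 0], [0.43, 1, 0], [0.43, 1, 0], [0.43, 1, 0], [0.43, 1, 0], [0.43, 1, 0], [0.43, 1, 0], [0.43, 1, 0], [0.43, 1, 0], [0.43, 1, 0]]' --turn '[[0, 0, 0], [0, 0, 0], [0, 0, 0], [0, 0, 0], [0, 0, 0], [0, 0, 0], [0, 0, 0], [0, 0, 0], [0, 0, 0], [0, 0, 0]]' --hand '[1, 1, 1, 1, 1, 1, 1, 1, 1, 1]'

```text
time_s: 33.0
position: [0.4689, -0.1979, 0.2032]
tool_rot: [[0.668, -0.744, 0.001], [-0.744, -0.668, -0.0], [0.001, -0.0, -1.0]]
ft_force: [0.6, -0.2, -0.5]
grip_width: 0.0856
gripper_force: 0.0
```

drive_tool --offset '[[0.43, 1, 0], [0.43, 0.97, 0], [0, 0, 0], [0, 0, 0], [0, 0, 0], [0, 0, 0], [0, 0, 0], [0, 0, 0], [0, 0, 0], [0, 0, 0]]' --turn '[[0, 0, 0], [0, 0, 0], [0, 0, 0], [0, 0, 0], [0, 0, 0], [0, 0, 0], [0, 0, 0], [0, 0, 0], [0, 0, 0], [0, 0, 0]]' --hand '[1, 1, 1, 1, 1, 1, 1, 1, 1, 1]'

```text
time_s: 34.25
position: [0.4338, -0.2749, 0.2029]
tool_rot: [[0.668, -0.745, 0.0], [-0.745, -0.668, 0.0], [-0.0, -0.0, -1.0]]
ft_force: [0.5, 0.0, 0.8]
grip_width: 0.0855
gripper_force: 0.0
```

```bash
python3 - <<'E'
from h import *
s=observe();print(s["time_s"],np.round(s["position"],4),goto(.434,-.275))
c=camera_info("wrist");im=get_image("wrist");cv2.imwrite("pics/small.png",im)
g=im.max(2);m=np.zeros(g.shape,bool);m[100:240,190:330]=g[100:240,190:330]>70
for st,ce,l in blobs(m,100): print(st,ce)
for z in(0,.05,.08): print(proj(c,[.434,-.275,z]))
E
```

```text
34.25 [ 0.4338 -0.2749  0.2029] [ 0.005 -0.001 -0.   ]
[ 233  136   47   53 1847] [256.08554413 162.4239307 ]
[258.02122233 156.221067  ]
[258.09187153 168.97946935]
[258.1458385  178.73331503]
```

View pics/small.png

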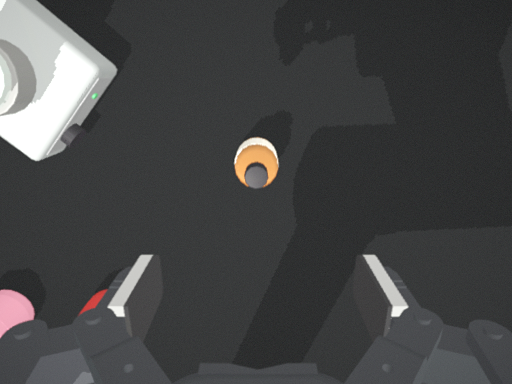

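The small bottle's cap is at (256.5,177), about 1–2 mm off the estimate. I correct for that and grasp.

drive_tool --offset '[[0.03, -0.03, 0.8], [0, 0, 0.9], [0, 0, 0.9], [0, 0, 0.9], [0, 0, 0.7], [0, 0, 0.4], [0, 0, 0], [0, 0, 0], [0, 0, 0], [0, 0, 0]]' --turn '[[0, 0, 0], [0, 0, 0], [0, 0, 0], [0, 0, 0], [0, 0, 0], [0, 0, 0], [0, 0, 0], [0, 0, 0], [0, 0, 0], [0, 0, 0]]' --hand '[1, 1, 1, 1, 1, 1, 1, 0.6, 0.5, 0.4]' --newtons 30

```text
time_s: 35.55
position: [0.4359, -0.2751, 0.0198]
tool_rot: [[0.668, -0.744, 0.001], [-0.744, -0.668, -0.001], [0.001, -0.0, -1.0]]
ft_force: [-0.7, 1.4, 2.2]
grip_width: 0.0393
gripper_force: 29.8
```

drive_tool --offset '[[0, 0, 0], [0, 0, 0], [0, 0, 0], [0, 0, 0], [0, 0, -0.4], [0, 0, -0.9], [0, 0, -0.9], [0, 0, -0.9], [0, 0, -0.7], [0, 0, 0]]' --turn '[[0, 0, 0], [0, 0, 0], [0, 0, 0], [0, 0, 0], [0, 0, 0], [0, 0, 0], [0, 0, 0], [0, 0, 0], [0, 0, 0], [0, 0, 0]]' --hand '[0.3, 0.2, 0.2, 0.2, 0.2, 0.2, 0.2, 0.2, 0.2, 0.2]'

```text
time_s: 36.8
position: [0.4361, -0.2754, 0.1727]
tool_rot: [[0.668, -0.744, 0.003], [-0.744, -0.668, -0.003], [0.004, -0.0, -1.0]]
ft_force: [-0.3, 0.3, -2.6]
grip_width: 0.0392
gripper_force: 30.6
```

```bash
python3 - <<'E'
from h import *
s=observe();print(s["time_s"],np.round(s["position"],4),s["grip_width"],goto(.53,-.06),goto(.663,.011))
E
```

```text
36.8 [ 0.4361 -0.2754  0.1727] 0.03916730697994726 [-2.44  -5.344 -0.009] [-1.541e+00 -9.004e+00 -5.000e-03]
```

drive_tool --offset '[[-0.1, -0.6, 0], [-0.16, -0.95, 0], [-0.16, -0.95, 0], [-0.16, -0.95, 0], [-0.16, -0.95, 0], [-0.16, -0.95, 0], [-0.16, -0.95, 0], [-0.16, -0.95, 0], [-0.16, -0.95, 0], [-0.16, -0.8, 0]]' --turn '[[0, 0, 0], [0, 0, 0], [0, 0, 0], [0, 0, 0], [0, 0, 0], [0, 0, 0], [0, 0, 0], [0, 0, 0], [0, 0, 0], [0, 0, 0]]' --hand '[0.2, 0.2, 0.2, 0.2, 0.2, 0.2, 0.2, 0.2, 0.2, 0.2]'

```text
time_s: 38.05
position: [0.6626, 0.0126, 0.1688]
tool_rot: [[0.668, -0.744, -0.003], [-0.744, -0.668, 0.0], [-0.002, 0.002, -1.0]]
ft_force: [0.6, -0.3, -0.6]
grip_width: 0.0392
gripper_force: 30.6
```

drive_tool --offset '[[0, 0, 0.3], [0, 0, 0.6], [0, 0, 0.7], [0, 0, 0.7], [0, 0, 0.6], [0, 0, 0.4], [0, 0, 0.15], [0, 0, 0.05], [0, 0, 0], [0, 0, 0]]' --turn '[[0, 0, 0], [0, 0, 0], [0, 0, 0], [0, 0, 0], [0, 0, 0], [0, 0, 0], [0, 0, 0], [0, 0, 0], [0, 0, 0], [0, 0, 0]]' --hand '[0.2, 0.2, 0.2, 0.2, 0.2, 0.2, 0.2, 0.2, 0.2, 0.2]'

```text
time_s: 39.3
position: [0.6627, 0.0113, 0.0316]
tool_rot: [[0.668, -0.744, 0.001], [-0.744, -0.668, -0.0], [0.001, -0.001, -1.0]]
ft_force: [-0.2, -0.5, -1.5]
grip_width: 0.039
gripper_force: 30.7
```

```bash
python3 - <<'E'
from h import *
s=observe();print(s["time_s"],np.round(s["position"],4),np.round(s["ft_force"],1),goto(.663,.011,z=.0258))
E
```

```text
39.3 [0.6627 0.0113 0.0316] [-0.2 -0.5 -1.5] [ 0.01  -0.001  0.145]
```

drive_tool --offset '[[0, 0, 0.06], [0, 0, 0.05], [0, 0, 0.03], [0, 0, 0], [0, 0, 0], [0, 0, 0], [0, 0, 0], [0, 0, 0], [0, 0, -0.5], [0, 0, -0.9]]' --turn '[[0, 0, 0], [0, 0, 0], [0, 0, 0], [0, 0, 0], [0, 0, 0], [0, 0, 0], [0, 0, 0], [0, 0, 0], [0, 0, 0], [0, 0, 0]]' --hand '[0.2, 0.2, 0.2, 0.2, 0.5, 0.7, 0.9, 1, 1, 1]'

```text
time_s: 40.55
position: [0.6617, 0.0114, 0.0806]
tool_rot: [[0.668, -0.745, -0.003], [-0.745, -0.668, 0.001], [-0.002, 0.002, -1.0]]
ft_force: [0.1, -0.1, 1.1]
grip_width: 0.0855
gripper_force: 0.0
```

drive_tool --offset '[[0, 0, -1], [0, 0, -1], [0, 0, -1], [-1, 0, 0], [-1, 0, 0], [-1, 0, 0], [-1, 0, 0], [0, 0, 0], [0, 0, 0], [0, 0, 0]]' --turn '[[0, 0, 0], [0, 0, 0], [0, 0, 0], [0, 0, 0], [0, 0, 0], [0, 0, 0], [0, 0, 0], [0, 0, 0], [0, 0, 0], [0, 0, 0]]' --hand '[1, 1, 1, 1, 1, 1, 1, 1, 1, 1]'

```text
time_s: 41.8
position: [0.5562, 0.1296, 0.2011]
tool_rot: [[0.667, -0.745, 0.0], [-0.745, -0.667, -0.0], [0.0, 0.0, -1.0]]
ft_force: [0.9, -0.4, 0.4]
grip_width: 0.0855
gripper_force: 0.0
```

```bash
python3 - <<'E'
from h import *
s=observe();print(s["time_s"],np.round(s["position"],4),np.round(s["ft_force"],1))
a=get_image("scene");c=camera_info("wrist");b=get_image("wrist")
cv2.imwrite("pics/end.png",np.hstack([cv2.resize(a,(400,300)),cv2.resize(b,(400,300))]));cs=camera_info("scene")
print(proj(c,[.663,.011,.006]),proj(c,[.663,.011,.086]))
E
```

```text
41.8 [0.5562 0.1296 0.2011] [ 0.9 -0.4  0.4]
[257.68444507 -18.82038667] [257.74242198 -50.47378064]
```

View pics/end.png

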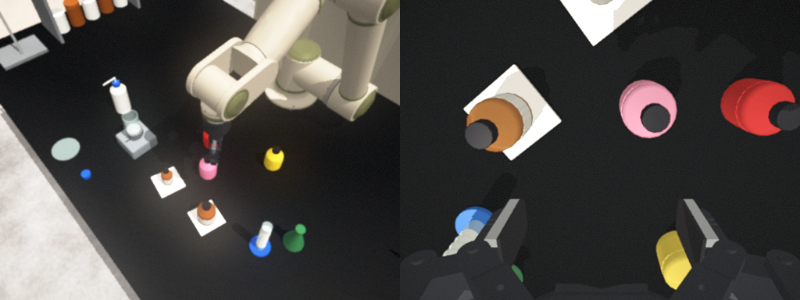

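The final views show both amber bottles upright on their tiles, the beaker on the mixer, the bystanders in place and the gripper clear of everything. I hand in.

```bash
python3 -c "
from rig import env
print(env.close_job())"
```

```text
the job is handed in; nothing more can be done
None
```

The job is handed in at about 42 s: the platform is seated on the spindle with the flats matched, the beaker stands upright in its middle, the larger amber bottle is on the left tile and the smaller on the right. The flask, wash bottle and measuring cylinder were left alone; I checked the small bottle's centring only from the arm's reading (under 2 mm off) and the final scene view, not a close-up.

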